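# Screw the lath press down

## Robot

A 6-joint arm with a two-finger parallel gripper is mounted at the origin on the work surface; the furniture and walls round the work are solid. World frame = base frame: x ahead of the robot, y to its left, z up, the work surface at z = 0. Lengths are in m, angles in degrees, forces in N, time in s.
With the tool pointing down it reaches from about 0.35 to 0.775 m from the base axis. Payload 7.3 kg.
Tool frame: the origin (TCP) lies at the very end of the fingers, on their centre line; the grasp point (between the pads) lies 19 mm behind it; z points along the fingers, y is the line along which they close (so a half turn about z gives the same grasp; the last joint's range is limited). The gripper opens to 92 mm and grips with 3 to 60 N. Pads are 19 mm wide; open, the fingers measure 130 mm over their backs; the gripper's body (75 mm by 190 mm) begins 47 mm behind the grasp point.
Start: joints at [-72.823, 19.595, 87.324, -0, 73.075, -8.365], TCP at [0.226, -0.474, 0.227] pointing down, gripper open.
Joint ranges: [-145.02, 145.02], [-44.19, 115.74], [2.07, 154.8], [-57.11, 237.11], [16.16, 152.29], [-177.93, 177.93]. Speed limits (degrees/s): [147.25, 147.25, 180, 180, 180, 180].

## Interface

Orientations are given as [roll, pitch, yaw] about the fixed x, y, z axes, in that order (R = Rz(yaw) Ry(pitch) Rx(roll)).
In Python, from workcell import get_state, read_camera, close_job gives the robot as it stands.
- The arm moves only by the shell command python3 -m inch 'ROWS'. ROWS is JSON, a list of rows, each a list of 7 numbers: the shift along the tool's x, y, z in mm, then the turn, a rotation vector about the tool's x, y, z in degrees, then the opening, from -1 (shut) to 1 (fully open). In form: [[tx, ty, tz, ax, ay, az, grip], ...]. A call has 1 to 10 rows; each row shifts and turns the commanded pose from where the row before left it, along the tool's axes as they then stand; what a row does not reach is not made up. A row lasts 1/10 s, in which the tool goes at most 50 mm and 8.59 degrees, less where a joint would pass 70% of its speed; a pose out of reach is approached as far as the arm can. A call with a gripper value outside its range is refused whole. The fingers move at their own pace and stop on an object; the grip force is fixed at half the most. Time passes only in rows, so rows that do not move let the fingers close. It gives the time, the measured TCP pose, the force, the opening and the grip force at its end, in the units of the state.
- get_state(): the state, without advancing time (a new reading comes with each control period).
- read_camera(name): name is "side" or "top"; returns a dict with "pixels" (384x512x3 uint8, blue, green, red), "depth" (384x512 float32, m along the optical axis (not along the pixel's ray), 0 where there is no reading), "vertical_fov" (degrees; the focal length in pixels is half the picture's height over the tangent of half this angle, whatever the lens; pixels are square), "cx", "cy" (the principal point, pixels), "R" (3x3) and "t" (3): a world point X has camera coordinates R X + t. Camera axes: x right, y down, z forward; pixel columns grow to the right and rows downward; lengths in m; the calibration is good to about 2 mm. A picture is of the moment at which its call begins.
- close_job(): hands the job in; it is judged then, once.
The state is a dict: "time_s": time; "joint_pos": joint angles; "joint_velocities": joint speeds; "tau": joint torques, N m; "position": TCP position; "tool_rot": TCP orientation; "wrist_force": force on the tool from outside, world axes, zero at the start; "ft_torque": the same for the moment, N m; "width": finger opening in m; "grasp_force": force on a finger pad.
Only numpy, scipy, OpenCV 4.12 (cv2) and the standard library are available. Lean on these libraries where they do the work, as an engineer would, in place of code of your own. Each camera call takes 0.05 s, during which the arm holds its last target. There are 200 camera calls.

## Task

Two small screw presses stand on the bench; only one has a wooden lath lying under its pad. Screw the round knob of that press down clockwise (seen from above), regripping as often as needed, until its pad is tight on the lath and the knob turns no further. Leave the screw of the empty press as it is, and let go at the end.

Things in the scene. Friction and masses are not known exactly. Their poses are not given: they have to be found in the camera images.
- lath_knob_center (a point): Centre of the knob (on its vertical axis, 18 mm above its underside, 10 mm below its top) of the press with the yellowish lath, 22x115x12 mm, sticking out under its pad. Upright pale wood round knob, 36 mm diameter, 28 mm high, about 0.11 m above the bench; it turns but does not sink. Free all round, down to the crossbar (32x130 mm), its top 28 mm below the point. The press is fixed to the bench.
- lath_knob (a joint): Angle of that knob in rad, growing clockwise seen from above. 0: pad fully raised; 6.0 (the stop): pad tight on the lath, 2 mm down per rad. Starts at 0.1 to 0.7, stays where left, takes about 0.1 N m; can be gripped across any diameter. At the stop the fingers just slip.
- empty_knob_center (a point): The same point on the knob of the other press, which is alike but has nothing under its pad. It stands 0.14 m or more from the first; which one is on the left changes.
- empty_knob (a joint): Angle of the empty press's knob in rad, clockwise positive; starts at 0 (fully raised) and is to be left there.
Things that resemble listed ones, but are neither listed nor needed, are in the scene too. Leave any blue look-alike of the part that bears empty_knob_center alone.

How it is judged (in metres and radians):
At the end, for the whole second after the job is handed in: The knob of the press with the lath is screwed down to within 20 degrees of its stop (more than 5.65 of 6.0 rad) and at rest; the empty press's knob is within 0.3 rad of its fully raised start (value of joint lath_knob above 5.65 rad and velocity of joint lath_knob below 0.1 rad/s and value of joint empty_knob below 0.3 rad); the robot touches nothing.
It fails at once if the screw of the empty press is turned by more than 0.3 rad (value of joint empty_knob above 0.3 rad).
It also fails if it takes over 54 s, if anything falls off the work surface, if the arm or the gripper's body presses on something with over 40 N, if the wrist force passes 120 N, or if a joint passes its speed limit or range.

## Working session

There is one attempt and no reset: what is moved stays moved. The work goes in short steps, Python scripts to look and compute and a shell command to move; the robot and the scene stay as the last step left them, time stands still between calls to the robot, and variables do not carry over. Pictures are saved under pics/ and viewed, at most 10 in all, crops included, and the job is handed in when it is done.

```bash
mkdir -p pics; python3 - <<'E'
from workcell import *
import cv2,numpy as np
s=get_state();print(s)
for n in("side","top"):
    c=read_camera(n);cv2.imwrite(f"pics/{n}0.png",c["pixels"]);np.savez(f"{n}0.npz",**c)
    print(n,c["vertical_fov"],c["cx"],c["cy"],c["R"],c["t"])
E
```

```text
{'time_s': 0.0, 'joint_pos': array([-7.28234617e+01,  1.96396539e+01,  8.73780272e+01, -2.12588115e-03,
        7.30725106e+01, -8.36483529e+00]), 'joint_velocities': array([ 0.01832906, -0.07144535,  0.03035561,  0.00101633,  0.0436037 ,
        0.02301429]), 'tau': array([ 2.28540257e-04, -4.31238806e+01, -2.44224054e+01,  7.14641903e-02,
        5.59209217e-02, -1.12423395e-04]), 'position': array([ 0.22625262, -0.47329807,  0.22601095]), 'tool_rot': array([-1.79910472e+02, -1.11095331e-02,  2.55419855e+01]), 'wrist_force': array([-0.73501266, -0.6183698 ,  0.90988727]), 'ft_torque': array([-0.01620771,  0.00567183, -0.00455161]), 'grasp_force': 0.0, 'width': 0.09208128474092923}
side 51.59657631887283 257.68441405930184 197.1173536816341 [[-0.99937216 -0.03313829 -0.01253568]
 [-0.00923415  0.58520517 -0.81083268]
 [ 0.03420555 -0.81020785 -0.58514376]] [0.43741352 0.06496223 0.96806162]
top 47.549211481560654 261.95360458230573 191.30538191818025 [[-0.01854274 -0.99982425 -0.00276252]
 [-0.99771505  0.01868302 -0.06492778]
 [ 0.06496798  0.00155227 -0.99788614]] [0.04968433 0.45347132 0.98399773]
```

View pics/top0.png

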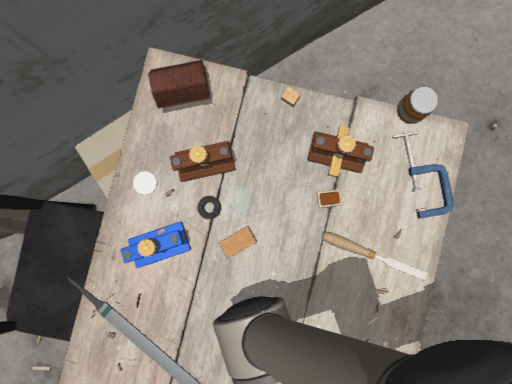

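View pics/side0.png

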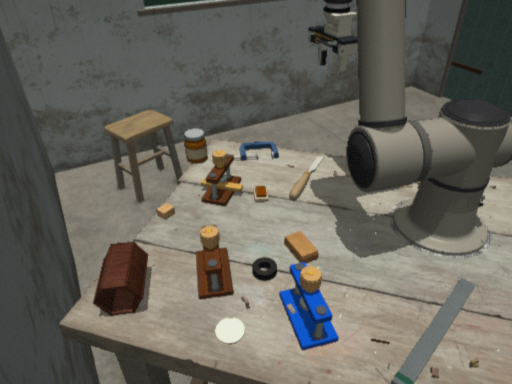

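Top view: knobs at about (347,144) on the brown press with the yellowish lath (335–345, 130–175), (198,154) on the empty brown press, and (147,247) on the blue look-alike. I choose (347,144). The side view agrees: the lath sticks out at (235,186) under the knob at (219,157).

```bash
cat > h.py <<'E'
import cv2,numpy as np
def pts(c):
    d=c["depth"];f=192/np.tan(np.radians(float(c["vertical_fov"]))/2)
    v,u=np.mgrid[:384,:512]
    X=np.stack([(u-c["cx"])/f*d,(v-c["cy"])/f*d,d],-1)
    return (X-c["t"])@c["R"]
E
python3 - <<'E'
from h import *
for n,ks in(("top",{"lath":(347,144),"empty":(198,154),"blue":(147,247)}),("side",{"lath":(219,157),"empty":(209,237)})):
    c=np.load(n+"0.npz");P=pts(c);hsv=cv2.cvtColor(c["pixels"],cv2.COLOR_BGR2HSV)
    for k,(u,v) in ks.items():
        w=np.zeros((384,512),bool);w[v-16:v+17,u-16:u+17]=1
        m=w&(P[...,2]>.105)&(P[...,2]<.14)&(c["depth"]>0)
        q=P[m];t=q[q[:,2]>q[:,2].max()-.006]
        ce,r=cv2.minEnclosingCircle(t[:,:2].astype(np.float32))
        print(n,k,m.sum(),"med",np.median(t,0).round(4),"circle",np.round(ce,4),round(r,4),"reach",np.hypot(*ce).round(3))
        print("bar",np.percentile(P[w&(P[...,2]>.06)&(P[...,2]<.1)],[10,50,90],axis=0).round(3).tolist())
c=np.load("top0.npz")["pixels"]
cv2.imwrite("pics/crop.png",cv2.resize(c[110:190,295:395],None,fx=6,fy=6,interpolation=cv2.INTER_CUBIC))
E
```

```text
top lath 266 med [ 0.5435 -0.1336  0.1207] circle [ 0.5426 -0.1338] 0.0185 reach 0.559
bar [[0.522, -0.174, 0.078], [0.534, -0.157, 0.082], [0.553, -0.112, 0.084]]
top empty 267 med [0.527  0.1734 0.1208] circle [0.5274 0.1733] 0.0181 reach 0.555
bar [[0.509, 0.145, 0.079], [0.522, 0.179, 0.082], [0.541, 0.209, 0.084]]
top blue 280 med [0.3367 0.279  0.121 ] circle [0.3373 0.2797] 0.0178 reach 0.438
bar [[0.316, 0.255, 0.08], [0.336, 0.273, 0.082], [0.355, 0.319, 0.085]]
side lath 135 med [ 0.5413 -0.1298  0.1177] circle [ 0.541  -0.1317] 0.0186 reach 0.557
bar [[0.518, -0.179, 0.072], [0.533, -0.123, 0.08], [0.557, -0.104, 0.095]]
side empty 267 med [0.5251 0.1774 0.1184] circle [0.5253 0.1768] 0.0191 reach 0.554
bar [[0.51, 0.177, 0.079], [0.523, 0.188, 0.081], [0.538, 0.194, 0.097]]
```

View pics/crop.png

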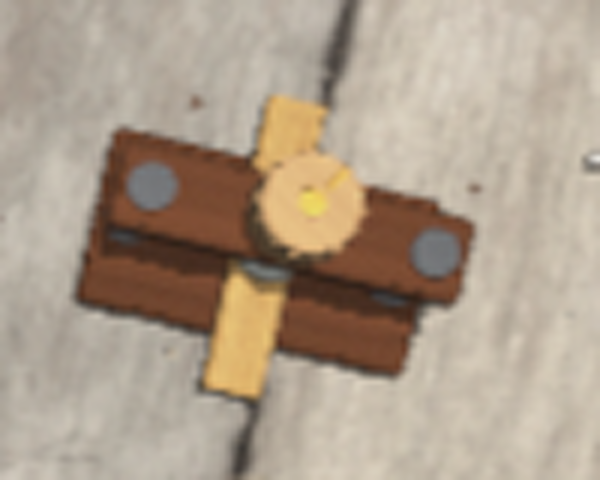

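The crop confirms it: yellowish lath under the bar, knob on top. Its centre is about (0.542, -0.133), its top at z 0.120 and the bar at 0.082, which matches the given sizes. I move above it first.

```bash
python3 -m inch '[[43,-17,0,0,0,0,1],[43,-17,0,0,0,0,1],[43,-17,0,0,0,0,1],[43,-17,0,0,0,0,1],[43,-17,0,0,0,0,1],[43,-17,0,0,0,0,1],[43,-17,0,0,0,0,1],[43,-17,0,0,0,0,1],[43,-17,0,0,0,0,1],[43,-17,0,0,0,0,1]]'
python3 -m inch '[[0,0,0,0,0,-8.5,1],[0,0,0,0,0,-8.5,1],[0,0,0,0,0,-8.5,1],[0,0,0,0,0,-8.5,1],[0,0,0,0,0,-8.5,1],[0,0,0,0,0,-8.5,1],[0,0,0,0,0,-8.5,1],[0,0,0,0,0,-8.5,1],[0,0,0,0,0,-8.5,1],[0,0,0,0,0,-8.5,1]]'
python3 -m inch '[[0,0,0,0,0,-8.5,1],[0,0,0,0,0,-8.5,1],[0,0,0,0,0,-8.5,1],[0,0,0,0,0,-8.5,1],[0,0,0,0,0,-8.5,1],[0,0,0,0,0,-8.5,1],[0,0,0,0,0,-8.5,1],[0,0,0,0,0,-8.5,1],[0,0,0,0,0,-8.5,1],[0,0,0,0,0,-8.5,1]]'
python3 - <<'E'
from workcell import *
import numpy as np
from scipy.spatial.transform import Rotation as R
s=get_state();print(s["joint_pos"],s["position"],s["tool_rot"])
print(R.from_euler("xyz",s["tool_rot"],degrees=True).inv().apply(np.array([.542,-.133,.095])-s["position"])*1000)
E
```

```text
time_s: 1.1
position: [0.542, -0.1332, 0.2264]
tool_rot: [-180.0, 0.0, 25.5]
wrist_force: [0.3, -0.9, -0.5]
width: 0.0917
grasp_force: 0.0
time_s: 2.1
position: [0.5408, -0.1348, 0.2263]
tool_rot: [-180.0, -0.0, 110.9]
wrist_force: [0.4, -0.2, -0.1]
width: 0.0921
grasp_force: 0.0
time_s: 3.1
position: [0.5408, -0.1348, 0.2262]
tool_rot: [180.0, -0.0, -164.1]
wrist_force: [0.6, 0.1, -0.1]
width: 0.0918
grasp_force: 0.0
[-2.18717030e+01  2.30609353e+01  8.21303719e+01 -3.06121681e-03
  7.48695182e+01 -1.27766776e+02] [ 0.54081168 -0.13478661  0.22622157] [ 1.79965083e+02 -4.98924317e-02 -1.64104111e+02]
[ -1.74647431   1.31285106 131.220925  ]
```

```bash
python3 -m inch '[[0,0,0,0,0,-8,1],[0,0,0,0,0,-8,1],[0,0,0,0,0,-8,1],[0,0,0,0,0,-8,1],[0,0,0,0,0,-8,1],[-2,0,30,0,0,0,1],[0,0,30,0,0,0,1],[0,0,30,0,0,0,1],[0,0,20,0,0,0,1],[0,0,10,0,0,0,1]]'
python3 -m inch '[[0,0,11,0,0,0,1],[0,0,0,0,0,0,0],[0,0,0,0,0,0,-1],[0,0,0,0,0,0,-1],[0,0,0,0,0,0,-1],[0,0,0,0,0,0,-1],[0,0,0,0,0,0,-1],[0,0,0,0,0,0,-1]]'
python3 -c "
from workcell import *
s=get_state();print(s['joint_pos'],s['ft_torque'],s['position'])"
```

```text
time_s: 4.1
position: [0.5409, -0.1328, 0.1044]
tool_rot: [179.8, -0.1, -124.5]
wrist_force: [0.1, 0.8, 0.3]
width: 0.0919
grasp_force: 0.0
time_s: 4.9
position: [0.5423, -0.1333, 0.0959]
tool_rot: [-180.0, 0.0, -124.5]
wrist_force: [0.3, -0.5, -0.1]
width: 0.04
grasp_force: 0.0
[-2.16707737e+01  3.07279596e+01  9.19508211e+01 -3.86421902e-03
  5.73034415e+01 -1.67211775e+02] [ 0.18872352 -0.06864553  0.02112753] [ 0.54226402 -0.13328159  0.09585361]
```

Still closing, so I give it a few more rows and then start turning.

```bash
python3 -m inch '[[0,0,0,0,0,0,-1],[0,0,0,0,0,0,-1],[0,0,0,0,0,0,-1]]'
python3 -m inch '[[0,0,0,0,0,4,-1],[0,0,0,0,0,8,-1],[0,0,0,0,0,8,-1],[0,0,0,0,0,8,-1],[0,0,0,0,0,8,-1]]'
python3 - <<'E'
from workcell import *
import cv2
s=get_state();print(s['joint_pos'],s['ft_torque'],s['position'])
c=read_camera("side")["pixels"];cv2.imwrite("pics/g1.png",cv2.resize(c[90:230,150:300],None,fx=4,fy=4,interpolation=cv2.INTER_CUBIC))
E
```

```text
time_s: 5.2
position: [0.5436, -0.1342, 0.096]
tool_rot: [-179.8, 0.0, -124.5]
wrist_force: [3.8, -3.0, -2.4]
width: 0.0353
grasp_force: 30.0
time_s: 5.7
position: [0.5441, -0.1347, 0.096]
tool_rot: [-179.8, 0.2, -160.8]
wrist_force: [6.5, -5.6, -5.3]
width: 0.0353
grasp_force: 30.0
[-2.17132837e+01  3.07755693e+01  9.18300170e+01 -6.27376342e-02
  5.71115527e+01 -1.30889706e+02] [-0.60391681 -1.02121772  0.07956977] [ 0.54405605 -0.13473231  0.09601883]
```

View pics/g1.png

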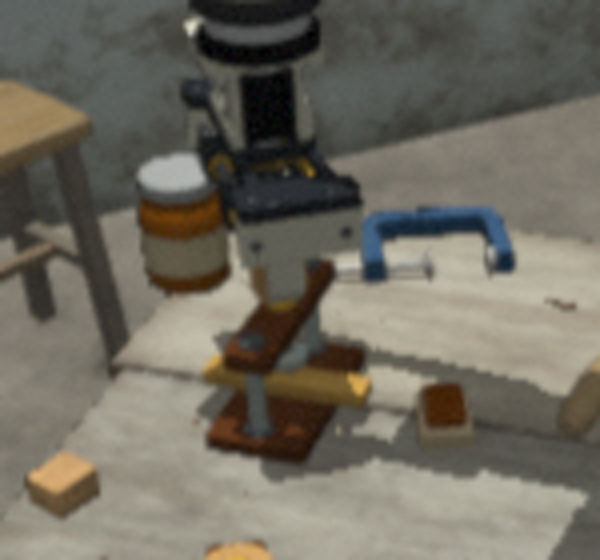

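The side crop shows the fingers round the knob above the bar at about (290,290). The grip pulled the tool about 2 mm, so I shift the command by that and keep turning.

```bash
python3 -m inch '[[-1,-2,0,0,0,0,-1],[0,0,0,0,0,8,-1],[0,0,0,0,0,8,-1],[0,0,0,0,0,8,-1],[0,0,0,0,0,8,-1],[0,0,0,0,0,8,-1],[0,0,0,0,0,8,-1],[0,0,0,0,0,8,-1],[0,0,0,0,0,8,-1],[0,0,0,0,0,8,-1]]'
python3 -m inch '[[0,0,0,0,0,8,-1],[0,0,0,0,0,8,-1],[0,0,0,0,0,8,-1],[0,0,0,0,0,8,-1],[0,0,0,0,0,8,-1],[0,0,0,0,0,8,-1],[0,0,0,0,0,8,-1],[0,0,0,0,0,8,-1],[0,0,0,0,0,8,-1]]'
python3 -c "
from workcell import *
s=get_state();print(s['joint_pos'],s['ft_torque'],s['position'])"
python3 -m inch '[[0,0,0,0,0,8,-1],[0,0,0,0,0,8,-1],[0,0,0,0,0,8,-1],[0,0,0,0,0,8,-1],[0,0,0,0,0,8,-1],[0,0,0,0,0,8,-1],[0,0,0,0,0,8,-1],[0,0,0,0,0,8,-1],[0,0,0,0,0,8,-1]]'
python3 -c "
from workcell import *
s=get_state();print(s['joint_pos'],s['ft_torque'],s['position'])"
python3 -m inch '[[0,0,0,0,0,8,-1],[0,0,0,0,0,8,-1],[0,0,0,0,0,8,-1],[0,0,0,0,0,8,-1],[0,0,0,0,0,8,-1],[0,0,0,0,0,8,-1],[0,0,0,0,0,8,-1],[0,0,0,0,0,8,-1],[0,0,0,0,0,8,-1]]'
python3 -c "
from workcell import *
s=get_state();print(s['joint_pos'],s['ft_torque'],s['position'])"
```

```text
time_s: 6.75
position: [0.5438, -0.1361, 0.096]
tool_rot: [-179.9, 0.1, 127.3]
wrist_force: [-1.0, -6.0, 1.0]
width: 0.035
grasp_force: 30.0
time_s: 7.65
position: [0.5424, -0.1362, 0.0959]
tool_rot: [-179.9, 0.2, 55.3]
wrist_force: [-6.3, -5.3, 4.3]
width: 0.0355
grasp_force: 30.0
[-21.85035899  30.87147298  91.66434175  -0.20146157  57.56853402
  12.97199247] [-1.12061218  0.88424882  0.07069393] [ 0.54244585 -0.13621968  0.09594167]
time_s: 8.55
position: [0.5419, -0.135, 0.0959]
tool_rot: [179.9, 0.2, -16.7]
wrist_force: [-6.8, -0.7, 6.2]
width: 0.0354
grasp_force: 30.0
[-21.79536863  30.84960519  91.71009803  -0.11339312  57.65822121
  84.97185641] [-0.1853062   1.15697245  0.0805524 ] [ 0.54189512 -0.13498273  0.09591861]
time_s: 9.45
position: [0.543, -0.1354, 0.096]
tool_rot: [179.9, -0.1, -88.6]
wrist_force: [-4.4, -5.8, 3.4]
width: 0.0357
grasp_force: 30.0
[-2.17755828e+01  3.08706759e+01  9.16473615e+01 -1.49742092e-01
  5.75395179e+01  1.56904705e+02] [-0.90408682  0.60596561  0.75870712] [ 0.54301851 -0.13540835  0.09603583]
```

The torque rose from 0.08 to 0.76 N m, so the stop is probably reached. To be sure, I regrip further back and try again.

```bash
python3 -m inch '[[0,0,0,0,0,0,0],[0,0,0,0,0,0,0],[0,0,0,0,0,0,0],[0,0,0,0,0,0,0],[0,0,0,0,0,-8,0],[0,0,0,0,0,-8,0],[0,0,0,0,0,-8,0],[0,0,0,0,0,-8,0],[0,0,0,0,0,-8,0],[0,0,0,0,0,-8,0]]'
python3 -m inch '[[0,0,0,0,0,-8,0],[0,0,0,0,0,-8,0],[0,0,0,0,0,0,-1],[0,0,0,0,0,0,-1],[0,0,0,0,0,0,-1],[0,0,0,0,0,0,-1],[0,0,0,0,0,0,-1],[0,0,0,0,0,0,-1]]'
python3 -m inch '[[0,0,0,0,0,4,-1],[0,0,0,0,0,4,-1],[0,0,0,0,0,4,-1]]'
python3 -c "
from workcell import *
s=get_state();print(s['joint_pos'],s['ft_torque'])"
python3 -m inch '[[0,0,0,0,0,6,-1],[0,0,0,0,0,6,-1],[0,0,0,0,0,6,-1],[0,0,0,0,0,6,-1],[0,0,0,0,0,6,-1]]'
python3 -c "
from workcell import *
s=get_state();print(s['joint_pos'],s['ft_torque'])"
```

```text
time_s: 10.45
position: [0.5438, -0.1347, 0.0956]
tool_rot: [-180.0, 0.0, -40.1]
wrist_force: [-0.7, 0.8, 0.4]
width: 0.0457
grasp_force: 0.0
time_s: 11.25
position: [0.5435, -0.1354, 0.0957]
tool_rot: [179.9, 0.0, -24.5]
wrist_force: [-2.4, -4.3, 0.8]
width: 0.0351
grasp_force: 30.0
time_s: 11.55
position: [0.5446, -0.1364, 0.0959]
tool_rot: [179.9, -0.2, -36.6]
wrist_force: [1.8, -7.9, -1.4]
width: 0.0353
grasp_force: 30.0
[-21.80421635  30.92888787  91.56315638  -0.15499983  57.34184424
 104.85497399] [-1.3105374  -0.04385102  0.80794997]
time_s: 12.05
position: [0.5434, -0.136, 0.0961]
tool_rot: [179.9, -0.1, -66.7]
wrist_force: [-5.4, -4.8, 3.5]
width: 0.0355
grasp_force: 30.0
[-21.81153947  30.88082423  91.61473755  -0.1708708   57.49400221
 134.94146423] [-0.65828613  0.93938634  0.75427285]
```

The stop is confirmed: the torque stays at 0.75–0.8 N m through 42° of slip, against 0.08 while turning freely. I open wide without turning and retreat.

```bash
python3 -m inch '[[0,0,0,0,0,0,1],[0,0,0,0,0,0,1],[0,0,0,0,0,0,1],[0,0,0,0,0,0,1],[0,0,0,0,0,0,1],[0,0,0,0,0,0,1],[0,0,0,0,0,0,1],[0,0,-10,0,0,0,1],[0,0,-25,0,0,0,1],[0,0,-25,0,0,0,1]]'
python3 -m inch '[[0,0,-35,0,0,0,1],[0,0,-35,0,0,0,1],[0,0,-35,0,0,0,1],[0,0,-35,0,0,0,1],[0,0,0,0,0,0,1],[0,0,0,0,0,0,1],[0,0,0,0,0,0,1]]'
python3 - <<'E'
from workcell import *
import cv2
c=read_camera("side")["pixels"];cv2.imwrite("pics/end.png",cv2.resize(c[130:310,150:300],None,fx=3,fy=3,interpolation=cv2.INTER_CUBIC))
E
```

```text
time_s: 13.05
position: [0.5436, -0.1347, 0.1568]
tool_rot: [180.0, 0.0, -66.5]
wrist_force: [-0.4, 0.6, 0.4]
width: 0.0914
grasp_force: 0.0
time_s: 13.75
position: [0.5432, -0.1346, 0.2948]
tool_rot: [179.9, 0.1, -66.5]
wrist_force: [-0.3, 0.1, -0.1]
width: 0.0913
grasp_force: 0.0
```

View pics/end.png

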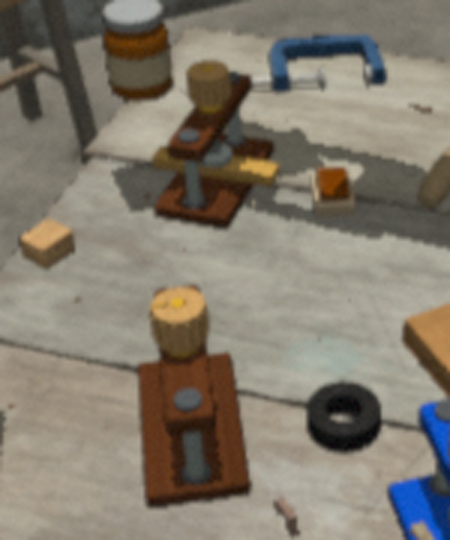

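The gripper is clear. The pad at about (217,155) sits on the lath, and the empty press at (180,320) is untouched.

```bash
python3 -c "
from workcell import *
print(close_job())"
```

```text
the job is handed in; nothing more can be done
None
```

I screwed the knob of the press with the lath down to its stop (confirmed by a regrip: about 0.75 N m with the fingers slipping, against 0.08 N m while turning freely), left the empty press alone, let go, retreated and handed the job in at about 14 s; the verdict was not shown.

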